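# Index the lane selector to green and confirm

### The job

Push the black tab of the blue lane-selector wheel around with your fingertips until it clicks in at the green marker, then press the blue button fully down and let it come up again. Pick nothing up: the ring stays on the wheel, the other loose things stay where they are, the red button is left alone, and the blue one is not pressed before the wheel is set. Push gently.

Things in the scene. Friction and masses are not known exactly. Their poses are not given: they have to be found in the camera images.
- selector_base: Lane selector: round grey base plate, 240 mm across and 12 mm thick, fixed to the table; origin at its centre on the table (z = 0), on the wheel's upright axis. On it turns a blue wheel, 120 mm across, its top face 28 mm above the table, with a thin steel post (to 44 mm) at its centre.
- selector (a joint): turn of the blue wheel about the upright axis, rad, anticlockwise positive seen from above; 0 at the start, where the tab stands at the black marker (along the base's +x axis). Turns endlessly both ways and has six click positions 60 degrees apart, one at each marker (0, 1.047, 2.094 ...). About 3 N at the tab takes it over the hump half-way between two clicks; past the hump it runs on by itself into the next click, and stays there.
- tab: black upright tab standing on the rim of the blue wheel, with a white line along its top and a thin white pointer below it, turning with the wheel. 12 mm thick along the circle, 44 mm long radially (44 to 88 mm from the axis), from 28 to 72 mm above the table. Origin on the wheel's axis 18 mm above the table; its +x axis points from there out along the tab. Open space on both sides of it.
- tab_mid (a point): middle of the tab: 66 mm from the wheel's axis and 50 mm above the table
- pointer (a point): point straight out from the tab, 100 mm from the wheel's axis: where the tab points on the circle of markers
- mark_green: green round marker (the wanted lane), 28 mm across, 4 mm thick, fixed on the base plate 100 mm from the wheel's axis; its top is 16 mm above the table. Origin at the centre of its underside. One of six markers 60 degrees apart; black is the start, and green, red, yellow, violet and white stand in any order at the other five.
- work_on: plain aluminium ring workpiece, 40 mm across, 22 mm tall (28 to 50 mm above the table), loose over the post at the wheel's centre; it rides along. Origin at the centre of its underside.
- confirm (a joint): travel of the blue button, m: 0 up, 0.006 fully down, spring return; fully down takes 5 N
- confirm_top (a point): centre of the top of the blue confirm button's cap, 34 mm across; pressed straight down. Sits on a grey box 100 x 190 mm and 40 mm high, the red button beside it 100 mm away.
- stop (a joint): travel of the red button, m: 0 up, 0.006 fully down
- stop_top (a point): centre of the top of the red button's cap, 34 mm across, beside the blue one on the same grey box
- work_red: loose red cylinder, 40 mm across, 25 mm tall; origin under its centre
- work_black: loose black cylinder, 40 mm across, 25 mm tall; origin under its centre
- work_metal: loose steel ring, 40 mm across, 22 mm tall; origin under its centre
- cup: loose red plastic cup, 60 mm across, 40 mm tall; origin under its centre
- driver: loose screwdriver, 180 mm long, lying on the table along its own x axis
- tray: loose grey open tray, 160 x 110 x 40 mm; origin under its centre
- bracket: loose aluminium angle bracket, 50 x 40 mm foot and 51 mm tall; origin under its centre
Mind the look-alikes: they are no part of the job. Leave any turquoise or yellow look-alike of the work_on alone.

How it is judged:
By the outcome, as a careful person would: the job done as asked, in the order asked, and still so for the second after the job is handed in, with the robot touching nothing.
It also fails if it takes over 64 s, if anything falls off the work surface, if the arm or the gripper's body presses on something with over 40 N, if the wrist force passes 120 N, or if a joint passes its speed limit or range.

### The arm

A 6-joint arm with a two-finger parallel gripper is mounted at the origin on the work surface. World frame = base frame: x ahead of the robot, y to its left, z up, the work surface at z = 0. Lengths are in m, angles in degrees, forces in N, time in s.
With the tool pointing down it reaches from about 0.325 to 0.775 m from the base axis. Payload 5.5 kg.
Tool frame: the origin (TCP) lies at the centre of the arm's flange, where the gripper is bolted on; the fingertips stand 182 mm ahead of it and the grasp point (between the pads) lies 163 mm ahead of it; z points along the fingers, y is the direction in which the jaws open and shut (so a half turn about z gives the same grasp; the last joint's range is limited). The gripper opens to 88 mm and grips with 3 to 60 N. Pads are 20 mm wide; open, the fingers measure 115 mm over their backs; the gripper's body (75 mm by 178 mm) begins 61 mm behind the grasp point.
Start: joints at [67.798, 5.22, 70.514, -0, 104.267, -3.249], TCP at [0.195, 0.567, 0.405] pointing down, gripper open.
Joint ranges: [-164.24, 164.24], [-49.07, 125.15], [9.68, 141.18], [-86.29, 266.29], [3.28, 154.24], [-151.56, 151.56]. Speed limits (degrees/s): [147.25, 147.25, 172.46, 180, 180, 180].

### API

Orientations are given as [roll, pitch, yaw] about the fixed x, y, z axes, in that order (R = Rz(yaw) Ry(pitch) Rx(roll)).
In Python, from station import r gives the robot as it stands. The module is installed in compiled form; this text tells all that it offers. Calls block until the motion is done:
- r.reach(position, orientation): joint-space move of the TCP to a pose.
- r.servo_line(position, rotation=None, speed=0.15): straight line of the TCP; rotation=None keeps the orientation; speed is the mean speed in m/s.
- r.move_joints(angles): joint-space move.
- r.let_go() and r.grab(squeeze=None): open the fingers fully, or close them until they stop; squeeze is the grip in N (None keeps the last).
- r.wait(seconds).
- r.inverse_kinematics(position, orientation): joint angles nearest the present ones, or None.
- r.sense(): the state.
- r.snapshot(name): name is "side" or "top"; returns a dict with "frame" (480x640x3 uint8, red, green, blue), "fx", "fy", "cx", "cy" (pixels), "R" (3x3) and "t" (3): a world point X has camera coordinates R X + t. Camera axes: x right, y down, z forward; pixel columns grow to the right and rows downward; lengths in m; the calibration is good to about 2 mm. A picture is of the moment at which its call begins. There is no depth.
A pose or a line that the arm cannot do raises r.IKError and nothing moves.
- r.hand_in(): hands the job in, once; it reports no verdict.
The state is a dict: "clock": time; "joints": joint angles; "joint_vel": joint speeds; "joint_torque": joint torques, N m; "tcp_pos": TCP position; "orientation": TCP orientation; "contact_force": force on the tool from outside, world axes, zero at the start; "torque": the same for the moment, N m; "opening": finger opening in m.
Only numpy, scipy, OpenCV 4.12 (cv2) and the standard library are available. Lean on these libraries where they do the work, as an engineer would, in place of code of your own. Each camera call takes 0.05 s, during which the arm holds its last target.

## Working session

There is one attempt and no reset: what is moved stays moved. The work goes in short steps, each a Python script; the robot and the scene stay as the last script left them, time stands still between calls to the robot, and variables do not carry over. Pictures are saved under pics/ and viewed, and the job is handed in when it is done.

```bash
mkdir -p pics; python3 - <<'E'
from station import r
import cv2, numpy as np
for n in("top","side"):
    s=r.snapshot(n); cv2.imwrite(f"pics/{n}0.png",s["frame"][:,:,::-1]); 
    print(n,s["fx"],s["fy"],s["cx"],s["cy"],np.round(s["R"],4).tolist(),np.round(s["t"],4).tolist())
print(r.sense())
E
```

```text
top 461.9798119291526 461.9798119291526 321.138498325118 240.30125672196579 [[0.0205, -0.9997, -0.0089], [-0.9848, -0.0187, -0.1728], [0.1726, 0.0123, -0.9849]] [-0.0098, 0.5453, 1.2184]
side 538.738399878999 538.738399878999 319.3936694220034 252.3772064943091 [[0.8426, -0.5385, 0.0063], [-0.3669, -0.5825, -0.7253], [0.3942, 0.6089, -0.6884]] [-0.4492, 0.24, 1.0127]
{'clock': 0.1, 'joints': array([ 6.77971714e+01,  5.26032418e+00,  7.05721477e+01, -3.63909182e-04,
        1.04266701e+02, -3.24975480e+00]), 'joint_vel': array([ 0.03301111, -0.11705843, -0.12603068, -0.0499101 ,  0.0807504 ,
       -0.04509368]), 'joint_torque': array([ 2.10561549e-03, -4.47859955e+01, -4.07569706e+01,  6.99791545e-02,
        2.85519910e-02, -9.45486795e-05]), 'tcp_pos': array([0.19491399, 0.56752614, 0.40363161]), 'orientation': array([-1.79900967e+02, -5.26966763e-03,  1.61046832e+02]), 'contact_force': array([ 0.27004958,  0.12320375, -0.46331698]), 'torque': array([0.01248116, 0.01237797, 0.02311548]), 'opening': 0.08808317320902963}
```

View pics/top0.png

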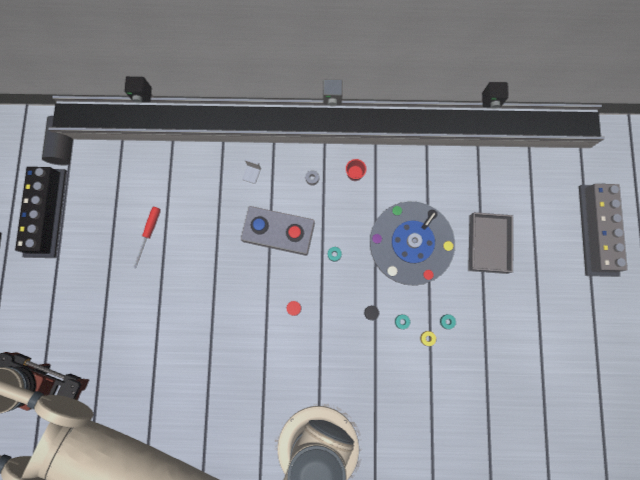

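View pics/side0.png

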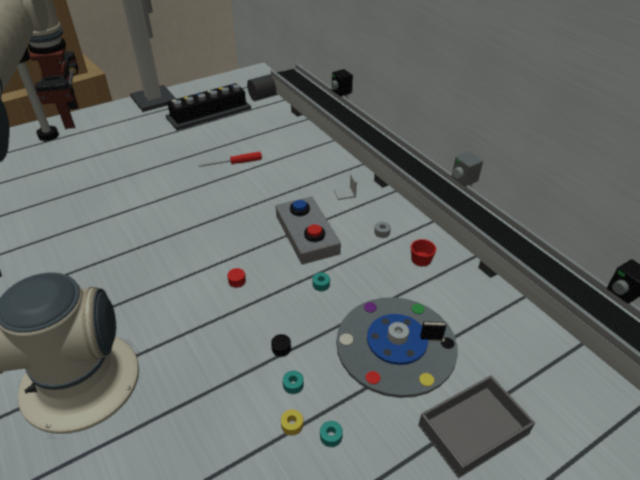

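The top view shows the wheel at about (414,241), the tab at (430,219) by the black marker, the green marker at (397,210), the blue button at (260,225) and the red button at (295,232). Green is one click anticlockwise of the tab. Next I'll measure from both views and check enlarged crops.

```bash
cat > h.py <<'E'
import cv2, numpy as np
from station import r
def ray(s,u,v):
    R=np.array(s["R"]);t=np.array(s["t"])
    d=R.T@np.array([(u-s["cx"])/s["fx"],(v-s["cy"])/s["fy"],1.]); return -R.T@t,d
def onz(s,p,z):
    c,d=ray(s,*p); return c+d*(z-c[2])/d[2]
def proj(s,X):
    c=np.array(s["R"])@X+np.array(s["t"]); return np.array([s["fx"]*c[0]/c[2]+s["cx"],s["fy"]*c[1]/c[2]+s["cy"]])
def tri(s1,p1,s2,p2):
    a,d=ray(s1,*p1);b,e=ray(s2,*p2);d=d/np.linalg.norm(d);e=e/np.linalg.norm(e)
    k=np.linalg.lstsq(np.c_[d,-e],b-a,rcond=None)[0]; P,Q=a+d*k[0],b+e*k[1]
    return (P+Q)/2,np.linalg.norm(P-Q)
def blobs(s,lo,hi,box,amin=15):
    x0,y0,x1,y1=box
    hsv=cv2.cvtColor(s["frame"],cv2.COLOR_RGB2HSV)[y0:y1,x0:x1]
    m=cv2.inRange(hsv,np.array(lo),np.array(hi))
    n,_,st,ce=cv2.connectedComponentsWithStats(m)
    return [(np.round(ce[i]+[x0,y0],2),int(st[i,4])) for i in range(1,n) if st[i,4]>=amin]
C={"green":((50,80,40),(75,255,255)),"yellow":((22,120,100),(33,255,255)),"violet":((130,60,40),(160,255,255)),"red":((0,150,80),(6,255,255)),"blue":((105,140,30),(125,255,255)),"white":((0,0,190),(179,60,255))}
E
python3 - <<'E'
from h import *
T=r.snapshot("top");S=r.snapshot("side")
WB={"T":(365,195,460,290),"S":(330,293,462,395)}
BB={"T":(240,200,320,260),"S":(270,190,345,265)}
for c in C:
    print(c,blobs(T,*C[c],WB["T"]),blobs(S,*C[c],WB["S"]))
for c in("blue","red"): print("btn",c,blobs(T,*C[c],BB["T"]),blobs(S,*C[c],BB["S"]))
def crop(s,b,k): return cv2.resize(s["frame"][b[1]:b[3],b[0]:b[2]],None,fx=k,fy=k,interpolation=cv2.INTER_CUBIC)[:,:,::-1]
a=crop(T,WB["T"],4);b=crop(S,WB["S"],3);c=crop(T,(235,195,325,260),3);d=crop(S,BB["S"],3)
im=np.zeros((600,790,3),np.uint8)
for q,(y,x) in((a,(0,0)),(b,(0,390)),(c,(385,0)),(d,(375,420))):
    q=q[:600-y,:790-x]; im[y:y+q.shape[0],x:x+q.shape[1]]=q
cv2.imwrite("pics/crop1.png",im)
E
```

```text
green [(array([396.91, 210.09]), 67)] [(array([417.69, 308.38]), 108)]
yellow [(array([447.93, 245.47]), 59)] [(array([426.4 , 379.16]), 141)]
violet [(array([376.61, 238.32]), 76)] [(array([369.86, 306.53]), 107)]
red [(array([427.91, 274.22]), 54)] [(array([372.54, 377.25]), 134)]
blue [(array([412.66, 241.37]), 888)] [(array([396.68, 340.42]), 1687)]
white [(array([368.13, 242.02]), 653), (array([396.02, 200.14]), 444), (array([449.03, 239.89]), 1404), (array([414.91, 239.48]), 85), (array([392.  , 270.71]), 65), (array([395.11, 284.22]), 392)] []
btn blue [(array([258.2, 222.2]), 40)] [(array([299.22, 205.25]), 122)]
btn red [(array([294.43, 230.5 ]), 68)] [(array([313.93, 229.41]), 118)]
```

View pics/crop1.png

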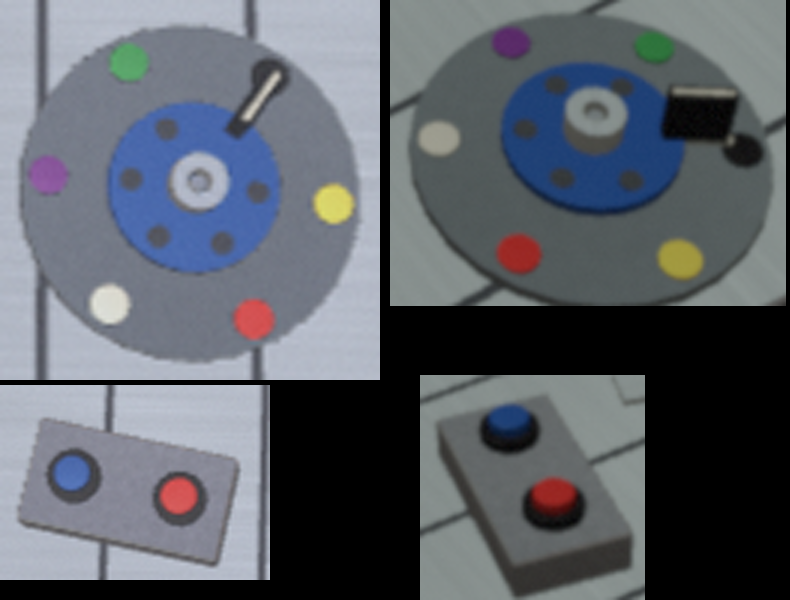

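The crop shows the tab at the black marker with green the next marker anticlockwise. Green is opposite red and violet is opposite yellow, so their midpoints give the axis. The blue button is the left one (top view) and is clearly separate from the red.

```bash
python3 - <<'E'
from h import *
T=r.snapshot("top");S=r.snapshot("side")
W={"T":(365,195,460,290),"S":(330,293,462,395)};B={"T":(240,200,320,260),"S":(270,190,345,265)}
P={}
for c in("green","yellow","violet","red"):
    a=blobs(T,*C[c],W["T"])[0][0];b=blobs(S,*C[c],W["S"])[0][0]
    X,e=tri(T,a,S,b);P[c]=(onz(T,a,.016)+onz(S,b,.016))/2
    print(c,X.round(4),round(e,4),onz(T,a,.016).round(4),onz(S,b,.016).round(4))
ctr=(sum(P.values())/4)[:2];print("ctr",ctr)
for c in P: d=P[c][:2]-ctr;print(c,np.linalg.norm(d),np.degrees(np.arctan2(d[1],d[0])))
# tab's white line
h=[]
for n,s,bx in(("T",T,(420,205,440,230)),("S",S,(415,315,450,330))):
    hsv=cv2.cvtColor(s["frame"],cv2.COLOR_RGB2HSV)
    print(n,blobs(s,(0,0,120),(179,70,255),bx,5))
for lo in((105,100,30),(100,110,60)):
    a=blobs(T,lo,(130,255,255),(245,205,275,242));b=blobs(S,lo,(130,255,255),(285,195,315,218))
    print(a,b)
    X,e=tri(T,a[0][0],S,b[0][0]);print("blue",X,e,onz(T,a[0][0],.055),onz(S,b[0][0],.055))
a=blobs(T,*C["red"],B["T"])[0][0];b=blobs(S,*C["red"],B["S"])[0][0];print("red",tri(T,a,S,b))
E
```

```text
green [ 0.6419 -0.2118  0.015 ] 0.0006 [ 0.642  -0.2118  0.016 ] [ 0.641  -0.2122  0.016 ]
yellow [ 0.5431 -0.3536  0.0153] 0.0003 [ 0.5431 -0.3534  0.016 ] [ 0.5426 -0.3538  0.016 ]
violet [ 0.5597 -0.1545  0.0154] 0.0001 [ 0.5596 -0.1544  0.016 ] [ 0.5594 -0.1549  0.016 ]
red [ 0.4613 -0.2962  0.0145] 0.0001 [ 0.4612 -0.2959  0.016 ] [ 0.4605 -0.2969  0.016 ]
ctr [ 0.5511661 -0.2541673]
green 0.0996562669499926 25.031975735911455
yellow 0.09980886141556489 -94.78390608530029
violet 0.09988718310091432 85.22329750910771
red 0.099684340779696 -154.9253775347653
T [(array([430.13, 215.51]), 308), (array([430. , 218.5]), 30)]
S [(array([446.15, 318.44]), 59), (array([434.91, 323.22]), 23)]
[(array([258.53, 223.95]), 111)] [(array([299.25, 205.18]), 137)]
blue [0.58623557 0.17406123 0.05329618] 0.0009337408215976039 [0.5863134 0.173621  0.055    ] [0.58469957 0.17233338 0.055     ]
[(array([258.5, 224. ]), 108)] [(array([299.19, 204.16]), 101)]
blue [0.58552041 0.17346694 0.0570994 ] 0.00045594405242694013 [0.5861718  0.17369724 0.055     ] [0.58662718 0.17582136 0.055     ]
red (array([0.56776738, 0.07564665, 0.05644154]), np.float64(0.002912482599825579))
```

```bash
cat >> h.py <<'E'
CTR=np.array([.5512,-.2542])
def pose(phi,gap,tip,rad=.066,half=.016):
    a=np.radians(phi);er=np.array([np.cos(a),np.sin(a)]);et=np.array([-er[1],er[0]])
    p=CTR+rad*er-(half+gap)*et
    return [p[0],p[1],tip+.182],[180,0,phi+90]
def st(m=""):
    s=r.sense();print(m,round(s["clock"],2),s["tcp_pos"].round(4),s["orientation"].round(1),"F",s["contact_force"].round(2),"op",round(s["opening"],4),"vmax",np.abs(s["joint_vel"]).max().round(1));return s
E
python3 - <<'E'
from h import *
T=r.snapshot("top");S=r.snapshot("side")
print("tabline",tri(T,(430,218.5),S,(434.9,323.2)), CTR+.066*np.array([np.cos(np.radians(-35)),np.sin(np.radians(-35))]))
r.grab(squeeze=10);st("closed")
p,o=pose(-35,.018,.20);r.reach(p,o);st("above")
p,o=pose(-35,.018,.10);r.servo_line(p,o,speed=.15);st("lower")
T=r.snapshot("top");S=r.snapshot("side")
im=np.hstack([cv2.resize(T["frame"][150:320,330:500],(400,400)),cv2.resize(S["frame"][250:410,310:470],(400,400))])
cv2.imwrite("pics/pre.png",im[:,:,::-1])
E
```

```text
tabline (array([ 0.60626835, -0.29202061,  0.07319446]), np.float64(0.00020972171778424353)) [ 0.60526403 -0.29205604]
closed 1.74 [0.1949 0.5675 0.4046] [180.  -0. 161.] F [ 0.23  0.77 -0.21] op 0.0008 vmax 0.1
above 5.12 [ 0.5861 -0.3191  0.3821] [180.   -0.   55.1] F [-0.26 -0.57 -0.74] op 0.0002 vmax 0.1
lower 5.94 [ 0.586  -0.32    0.2833] [179.9  -0.   55. ] F [-0.22  0.13  0.14] op 0.0006 vmax 0.9
```

View pics/pre.png

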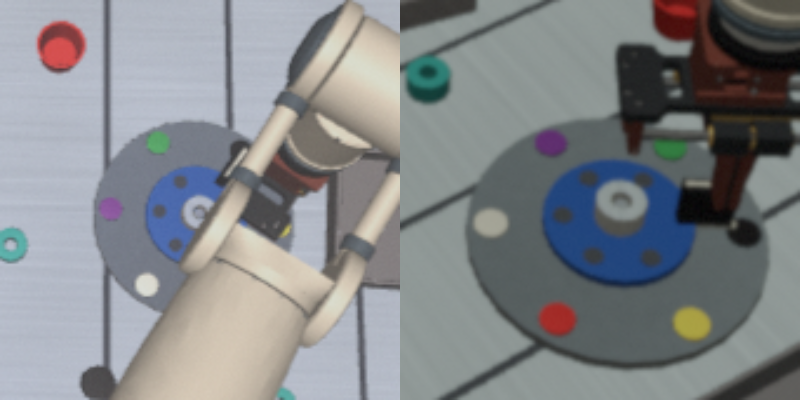

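```bash
python3 - <<'E'
from h import *
S=r.snapshot("side");s=r.sense()
f=S["frame"].copy();x,y,z=s["tcp_pos"]
print("tip px",proj(S,np.array([x,y,z-.182])),"flange",proj(S,np.array([x,y,z])))
im=cv2.resize(f[150:390,330:550],(733,600)if 0 else (550,600),interpolation=cv2.INTER_CUBIC)
u=(proj(S,np.array([x,y,z-.182]))-[330,150])*2.5;cv2.circle(im,tuple(int(q) for q in u),4,(0,255,0),1)
cv2.imwrite("pics/pre2.png",im[:,:,::-1])
E
```

```text
tip px [439.14651846 328.05130259] flange [457.44539145 255.83015278]
```

View pics/pre2.png

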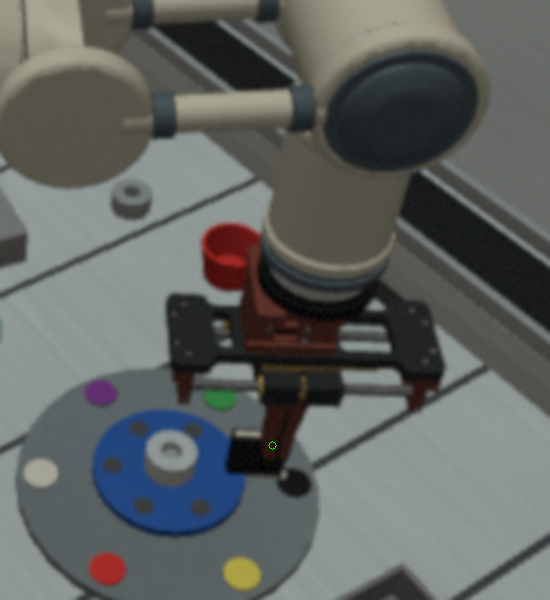

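The enlarged side view shows the closed fingertips at pixel (439,328), beside the tab's clockwise face. The two short prongs belong to the gripper's body and stay high, so I'll lower and sweep gently.

```bash
python3 - <<'E'
from h import *
p,o=pose(-35,.018,.046);r.servo_line(p,o,speed=.08);st("down")
p,o=pose(-35,.003,.046);r.servo_line(p,o,speed=.03);st("near")
for phi in range(-33,4,4):
    p,o=pose(phi,0,.046);r.servo_line(p,o,speed=.03);s=st(phi)
    if np.linalg.norm(s["contact_force"])>15: print("STOP");break
S=r.snapshot("side");cv2.imwrite("pics/push.png",cv2.resize(S["frame"][230:410,310:490],(600,600))[:,:,::-1])
E
```

```text
down 6.92 [ 0.5859 -0.32    0.2284] [180.  -0.  55.] F [-0.24  0.08  0.39] op 0.0008 vmax 0.6
near 7.57 [ 0.5944 -0.3075  0.228 ] [-180.    0.   55.] F [-0.28  0.29  0.64] op 0.0006 vmax 0.2
-33 7.89 [ 0.5979 -0.3034  0.228 ] [-180.   -0.   57.] F [0.36 0.33 0.18] op 0.0004 vmax 0.2
-29 8.2 [ 0.6012 -0.3003  0.228 ] [180.    0.   60.9] F [-0.32 -0.36 -0.74] op 0.0009 vmax 0.3
-25 8.51 [ 0.6042 -0.2968  0.228 ] [180.    0.   64.9] F [ 0.49 -1.77  0.04] op 0.0003 vmax 0.2
-21 8.82 [ 0.6071 -0.2929  0.2281] [180.    0.   68.9] F [ 1.57 -2.72 -0.83] op 0.0007 vmax 0.2
-17 9.12 [ 0.6096 -0.2888  0.2281] [180.   -0.   72.9] F [ 0.8  -1.6  -0.44] op 0.0006 vmax 0.1
-13 9.43 [ 0.6119 -0.2845  0.2281] [-180.    -0.    76.9] F [ 0.83 -1.24 -0.07] op 0.0006 vmax 0.1
-9 9.74 [ 0.6138 -0.2801  0.228 ] [-180.    -0.    80.9] F [ 0.28 -1.2   0.54] op 0.0008 vmax 0.2
-5 10.05 [ 0.6155 -0.2756  0.2279] [-180.    -0.    84.9] F [ 0.4  -0.3   0.37] op 0.0004 vmax 0.1
-1 10.36 [ 0.6168 -0.2713  0.2278] [-180.    -0.    88.9] F [ 0.12  0.66 -1.27] op 0.0007 vmax 0.3
3 10.67 [ 0.6179 -0.2668  0.228 ] [-180.    -0.    92.9] F [ 0.18 -0.29  0.19] op 0.0007 vmax 0.1
```

View pics/push.png

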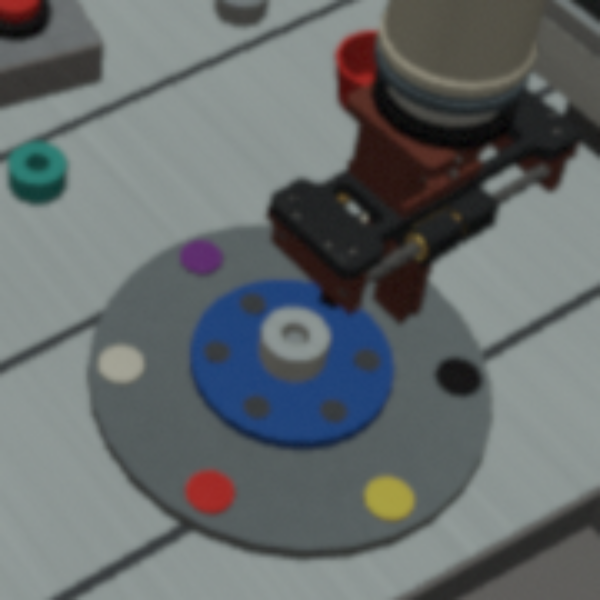

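The side view shows the tab gone from the black marker and hidden behind the gripper toward green. The force has dropped to zero, so it probably clicked over. I'll back off, rise and check.

```bash
python3 - <<'E'
from h import *
p,o=pose(3,.02,.046);r.servo_line(p,o,speed=.08)
p,o=pose(3,.02,.14);r.servo_line(p,o,speed=.15)
# go on toward the blue button, high
r.reach([.586,.1735,.30],[180,0,106]);st("above btn")
T=r.snapshot("top");S=r.snapshot("side")
im=np.hstack([cv2.resize(T["frame"][190:295,362:467],(400,400)),cv2.resize(S["frame"][285:405,330:465],(400,400))])
cv2.imwrite("pics/set.png",im[:,:,::-1])
for n,s,w in(("T",T,(365,195,460,290)),("S",S,(330,293,462,395))):
    print(n,[blobs(s,*C[c],w) for c in("green","red","violet","yellow")])
cv2.imwrite("pics/btn.png",cv2.resize(S["frame"][90:300,220:430],(600,600))[:,:,::-1])
E
```

```text
above btn 13.58 [0.5864 0.1725 0.3   ] [180.    0.  105.9] F [0.05 0.46 0.22] op 0.0006 vmax 0.5
T [[(array([396.43, 209.79]), 58)], [(array([428.  , 274.14]), 56)], [(array([376.66, 238.29]), 77)], [(array([447.93, 245.4 ]), 60)]]
S [[(array([420.57, 309.41]), 49)], [(array([372.51, 377.26]), 133)], [(array([369.86, 306.53]), 107)], [(array([426.36, 379.23]), 139)]]
```

View pics/set.png

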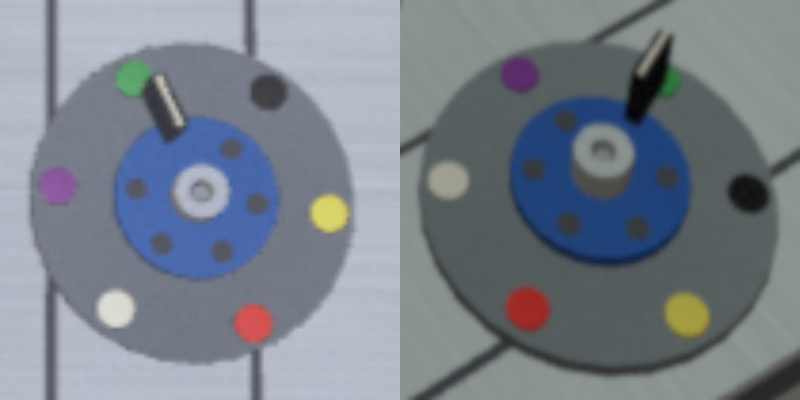

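View pics/btn.png

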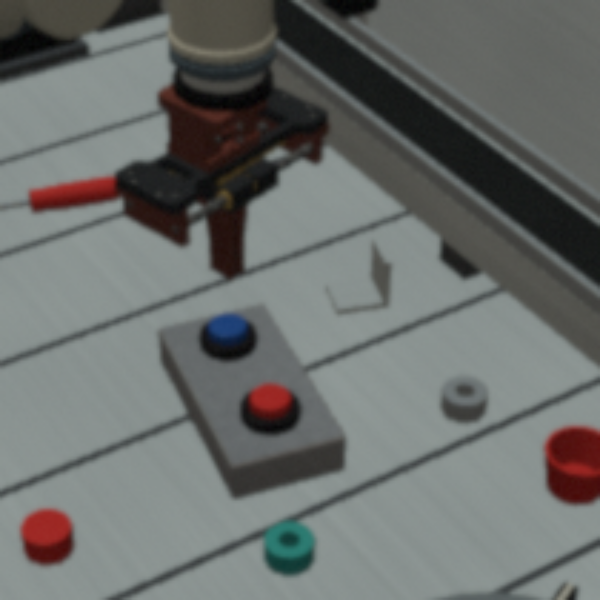

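The views show the tab lying toward the green marker: the line runs from about (401,211) to (409,222) in the top image. I'll measure its angle with rays at the tab-top height before pressing.

```bash
cat >> h.py <<'E'
def tabang(T,S):
    out=[]
    for n,s,bx in(("T",T,(398,205,416,228)),("S",S,(404,290,425,325))):
        x0,y0,x1,y1=bx
        hsv=cv2.cvtColor(s["frame"],cv2.COLOR_RGB2HSV)[y0:y1,x0:x1]
        # line pixels: low-saturation bright, whose table-plane point lies in 44..88 mm of the axis
        ys,xs=np.where((hsv[...,1]<70)&(hsv[...,2]>(150 if n=="T" else 135)))
        P=np.array([onz(s,(x+x0,y+y0),.072)[:2] for x,y in zip(xs,ys)])-CTR
        q=np.linalg.norm(P,axis=1);a=np.degrees(np.arctan2(P[:,1],P[:,0]))
        k=(q>.044)&(q<.09)&(abs(a-25)<12);P=P[k];m=P.mean(0)
        out.append((n,int(k.sum()),round(np.linalg.norm(m),4),round(np.degrees(np.arctan2(m[1],m[0])),2)))
    return out
E
python3 - <<'E'
from h import *
T=r.snapshot("top");S=r.snapshot("side");print(tabang(T,S),"want 25.1")
E
```

```text
[('T', 21, np.float64(0.0666), np.float64(23.6)), ('S', 77, np.float64(0.0781), np.float64(28.11))] want 25.1
```

```bash
python3 - <<'E'
from h import *
T=r.snapshot("top");S=r.snapshot("side")
X,e=tri(T,(406.4,216.5),S,(416.1,302.1));d=X[:2]-CTR;print("tab line centre",X.round(4),round(e,4),"r",np.hypot(*d).round(4),"ang",np.degrees(np.arctan2(d[1],d[0])).round(1))
x,y=.586,.1737
r.servo_line([x,y,.182+.065],[180,0,106],speed=.1);s=st("near");f0=s["contact_force"][2]
tip=.060
while tip>.044:
    r.servo_line([x,y,.182+tip],[180,0,106],speed=.02);r.wait(.15)
    s=r.sense();f=s["contact_force"][2];print(round(tip,4),(s["tcp_pos"][2]-.182).round(4),round(f,2))
    if f>9: 
        break
    tip-=.001 if f<4 else .0005
S=r.snapshot("side");cv2.imwrite("pics/press.png",cv2.resize(S["frame"][140:280,240:380],(600,600))[:,:,::-1])
E
```

```text
tab line centre [ 0.6121 -0.2295  0.0696] 0.0017 r 0.0657 ang 22.1
near 14.57 [0.5861 0.1738 0.2473] [180.   0. 106.] F [ 0.88 -0.29  0.94] op 0.0005 vmax 0.8
0.06 0.0606 2.15
0.059 0.0592 2.87
0.058 0.0582 3.69
0.057 0.0572 4.23
0.0565 0.0566 4.4
0.056 0.0563 5.9
0.0555 0.0563 8.27
0.055 0.0563 9.61
```

View pics/press.png

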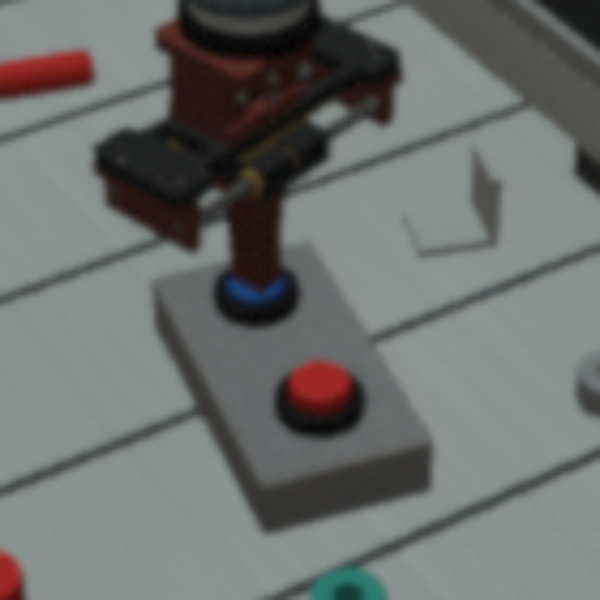

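The picture shows the fingertips on the blue cap, which is sunk into its collar. It met a hard stop at tip height 56.3 mm with the force rising past 9 N, so it is fully down. Next I release it and make the final checks.

```bash
python3 - <<'E'
from h import *
x,y=.586,.1737
r.servo_line([x,y,.182+.075],[180,0,106],speed=.05);st("up")
r.servo_line([x,y,.182+.18],[180,0,106],speed=.15)
r.reach([.40,.40,.40],[180,0,135]);r.wait(.5);st("clear")
T=r.snapshot("top");S=r.snapshot("side")
print(tabang(T,S))
lo=(105,100,30)
print("blue",blobs(S,lo,(130,255,255),(285,195,315,218)),blobs(T,lo,(130,255,255),(245,205,275,242)))
# tab angle from the dark dots on the wheel, top view: 6 dots at z=.028
g=cv2.cvtColor(T["frame"],cv2.COLOR_RGB2HSV)
m=cv2.inRange(g[222:262,393:436],np.array((0,0,0)),np.array((179,130,115)))
n,_,stt,ce=cv2.connectedComponentsWithStats(m)
for i in range(1,n):
    d=onz(T,ce[i]+[393,222],.028)[:2]-CTR;print(stt[i,4],np.hypot(*d).round(4),np.degrees(np.arctan2(d[1],d[0])).round(1))
im=np.hstack([cv2.resize(T["frame"][190:295,362:467],(400,400),interpolation=cv2.INTER_CUBIC),cv2.resize(S["frame"][285:405,330:465],(400,400),interpolation=cv2.INTER_CUBIC)])
cv2.imwrite("pics/fin.png",im[:,:,::-1]);cv2.imwrite("pics/finS.png",S["frame"][:,:,::-1]);cv2.imwrite("pics/finT.png",T["frame"][:,:,::-1])
# initial picture same dots
T0=cv2.cvtColor(cv2.imread("pics/top0.png"),cv2.COLOR_BGR2HSV)
m=cv2.inRange(T0[222:262,393:436],np.array((0,0,0)),np.array((179,130,115)))
n,_,stt,ce=cv2.connectedComponentsWithStats(m);print("initial")
for i in range(1,n):
    d=onz(T,ce[i]+[393,222],.028)[:2]-CTR;print(stt[i,4],np.hypot(*d).round(4),np.degrees(np.arctan2(d[1],d[0])).round(1))
E
```

```text
up 18.52 [0.5858 0.1737 0.2564] [-179.9   -0.   106. ] F [ 0.13 -0.28 -0.55] op 0.0006 vmax 0.3
clear 21.0 [0.4002 0.3998 0.3999] [-180.    0.  135.] F [ 0.64  0.22 -0.17] op 0.0003 vmax 0.2
[('T', 21, np.float64(0.0666), np.float64(23.6)), ('S', 70, np.float64(0.0782), np.float64(28.27))]
blue [(array([299.33, 205.18]), 137)] [(array([258.58, 223.86]), 111)]
27 0.0526 21.2
17 0.0446 -34.9
17 0.044 83.1
21 0.0441 -95.7
1 0.0165 120.0
1 0.0164 147.3
18 0.0432 143.0
18 0.0431 -156.1
1 0.0606 157.5
1 0.061 -154.4
initial
36 0.0567 -36.2
19 0.0444 25.1
17 0.0443 84.1
17 0.0437 -93.6
1 0.0172 99.0
1 0.0164 147.3
18 0.0438 144.6
19 0.0432 -154.8
1 0.0605 151.8
1 0.0606 157.5
1 0.061 -154.4
```

View pics/fin.png

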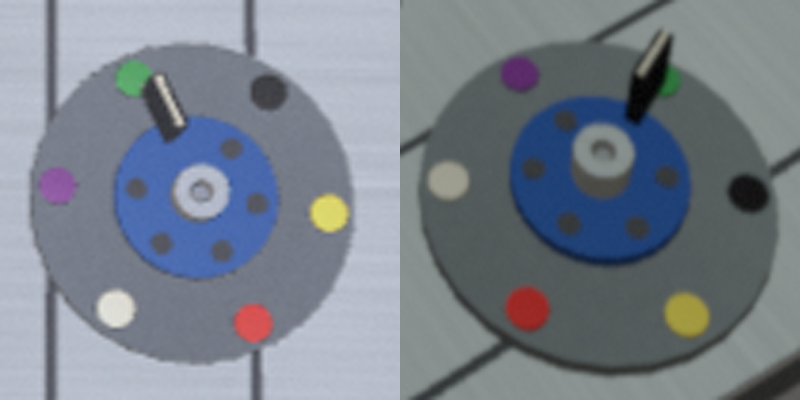

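View pics/finS.png

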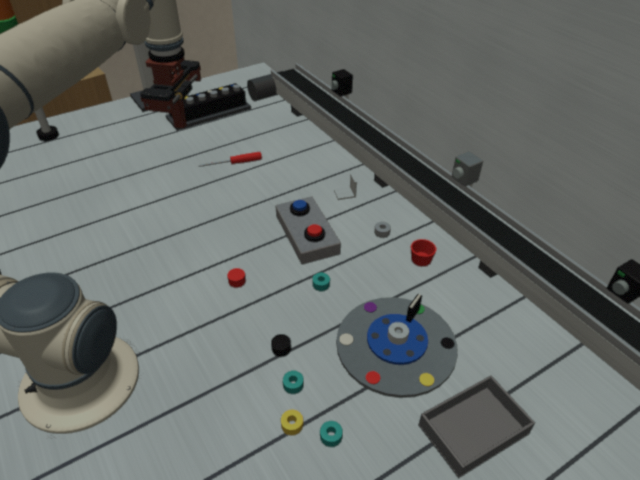

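View pics/finT.png

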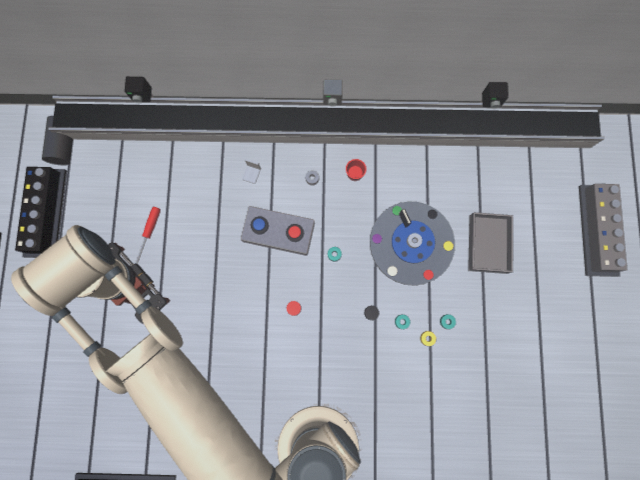

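```bash
python3 - <<'E'
from station import r
print(r.hand_in(), r.sense()["clock"])
E
```

```text
the job is handed in; nothing more can be done
the job is handed in; nothing more can be done
```

The wheel is set at the green marker, and the blue button was then pressed fully down once and came back up. I handed the job in at about 21 s on the robot's clock.

- **Wheel:** I pushed the tab's clockwise side with closed fingertips, one click anticlockwise. The highest force I read was about 3 N. Past the hump the wheel ran on by itself and stayed put.
- **Button:** The blue cap went down about 6 mm to a hard stop, with the force rising to 9.6 N. In the last side view its pixel centroid was back within 0.1 px of where it started.
- **Other things:** In the last pictures the ring is still on the post, and the red button and loose things look unmoved. I compared these by eye. The arm ended clear of everything.

**Checks that disagreed:** The tab's final angle came out differently depending on the method, against 25.1° for the green marker:

| Method | Angle |
|---|---|
| Tab line, top view | 23.6° |
| Tab line, both views, centre picked by hand | 22.1° |
| Side view mask (picked up table background) | 28.3° |

The dots on the wheel suggest it rests about 1–2° short of the exact click centre. I took that as friction in the click and did not nudge it, because nudging after the press would have broken the order. I had the 23.6° reading before pressing; the 22.1° was computed in the script that pressed, so I saw it only afterwards.

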